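Push the spacer stack home in the gauging rail

TASK

Push the row of four spacers lying in the V-rail along to the end stop as one closed row, pushing only the rearmost spacer, from behind with your fingertips, until the front spacer is fully home against the stop with the gauge's spring plunger pressed in flush. Do not grip any spacer or lift it out of the rail, and leave the other loose things on the bench where they are. Finish while holding the row pressed against the stop: do not let go, or the plunger pushes it back.

Things in the scene. Friction and masses are not known exactly. Their poses are not given: they have to be found in the camera images.
- rail: Fixed aluminium rail: open 90-degree V trough on a 90 mm wide, 8 mm thick base plate. Origin on the bench under the V's centre line; x along the rail to the end stop, z up. Trough from x = -170 mm (open end) to the stop face at +160 mm; its bottom 12 mm, wall tops 30 mm above the bench, 25 mm out to each side. Runs roughly along the robot's y, stop at the left (+y) end; place and heading vary.
- stop_face (a point): End stop: upright steel plate across the rail's end, 70 mm wide, 12 mm thick, 66 mm high. The point is on its face towards the spacers, on the rail's centre line at the height of the spacers' axis, 40.3 mm above the bench. Behind it, up to 110 mm beyond the face, a round dial gauge lies flat, under 56 mm high.
- plunger (a joint): Spring plunger of the dial gauge, an 8 mm round steel pin through the middle of the end stop. 0 = fully out, standing 8 mm proud of the stop's face; 0.008 = pressed in flush with the face. It takes about 3 N to start it and about 8 N to hold it flush (about 10 N through the row), and it pushes the row back when let go.
- spacer1: Front spacer of the row, nearest the end stop: grey turned metal cylinder, 40 mm in diameter, 28 mm long, 50 to 105 g, 18 mm bore, lying along the V; axis 40.3 mm and top 60.3 mm above the bench. Origin mid-length on its axis; x along the axis towards the stop. The row starts with its front face 60 to 130 mm from the stop and, lightly oiled, slides with about 1 N.
- spacer2: Second spacer of the row, same kind, touching the first. Origin mid-length on its axis; x along the axis towards the stop. 
- spacer3: Third spacer of the row, same kind, touching the second. Origin mid-length on its axis; x along the axis towards the stop. 
- spacer4: Rearmost spacer of the row, farthest from the stop, same kind, touching the third. Origin mid-length on its axis; x along the axis towards the stop. Its free flat rear face is 14 mm behind its origin; behind it the trough is empty for at least 85 mm. This is the one to push.
- bearing: Ball-bearing-sized steel ring lying flat, 52 mm in diameter, 15 mm high, beside the rail. Leave alone. Origin at the centre of its underside.
- spare: A spare spacer like the ones in the rail, standing on end on the bench beside the rail, 28 mm high. Not part of the row, leave alone. Origin at the centre of its underside.
- gear: Dark steel gear lying flat, 76 mm over its teeth, 24 mm high with its hub, beside the rail. Leave alone. Origin at the centre of its underside.
- bolt: Bolt standing on its head, 46 mm high, head 22 mm wide, beside the rail. Leave alone. Origin at the centre of its underside.
- wrench: Spanner 190 mm long, lying flat beyond the rail. Leave alone. Origin under its middle, x along it.
- screwdriver: Screwdriver 190 mm long, lying across the bench past the open end of the rail. Leave alone. Origin under its middle, x along it.
- oil: Grey closed oil bottle, 52 mm in diameter, 90 mm high, standing beside the rail near its stop end, on the side away from the robot. Leave alone. Origin at the centre of its underside.
Things that resemble listed ones, but are neither listed nor needed, are in the scene too. What is shaped like the spacer2 but green or red is not meant. What is shaped like the spacer4 but turquoise is not meant.

How it is judged (in metres and radians):
At the end, for the whole second after the job is handed in: Front spacer within 2 mm of the stop, rearmost within 4 mm of its place in a closed row, plunger above 6.5 mm (flush is 8), all four at rest and straight in the V (axis within 3 mm sideways and upwards, 0.1 rad), and the fingers still press the rearmost with over 1 N (x of spacer1 in the frame of rail above 0.144 m and x of spacer4 in the frame of rail above 0.058 m and value of joint plunger above 0.0065 m and contact force between the fingers and spacer4 above 1 N and linear speed of each of spacer1, spacer2, spacer3, spacer4 below 0.01 m/s and z of each of spacer1, spacer2, spacer3, spacer4 in the frame of rail below 0.0433 m and y of spacer1 in the frame of rail between -0.003 and 0.003 m and angle between the x axis of each of spacer1, spacer2, spacer3, spacer4 and the x axis of rail, either way round below 0.1 rad and y of spacer2 in the frame of rail between -0.003 and 0.003 m and y of spacer3 in the frame of rail between -0.003 and 0.003 m and y of spacer4 in the frame of rail between -0.003 and 0.003 m); the arm keeps its last pose, push and grip.
It fails at once if the rearmost spacer is gripped or dragged (pressed by fingers that straddle it or stand over it) instead of pushed from behind (x of the grasp point in the frame of spacer4 between -0.012 and 0.012 m and contact force between the fingers and spacer4 above 1 N).
It fails at once if a spacer of the row is lifted out of the V (more than 6 mm) (z of any of spacer1, spacer2, spacer3, spacer4 in the frame of rail above 0.0463 m).
It fails at once if the row comes apart: a gap of more than 6 mm between neighbouring spacers (distance between spacer1 and spacer2 above 0.034 m or distance between spacer2 and spacer3 above 0.034 m or distance between spacer3 and spacer4 above 0.034 m).
It fails at once if the fingers push on a spacer other than the rearmost (more than 1 N) (contact force between the fingers and spacer1 above 1 N or contact force between the fingers and spacer2 above 1 N or contact force between the fingers and spacer3 above 1 N).
It fails at once if another loose thing on the bench is moved by more than 15 mm (distance of any of bearing, spare, gear, bolt, wrench, screwdriver, oil from where it was at the start of the episode above 0.015 m).
It also fails if it takes over 32 s, if anything falls off the work surface, if the arm or the gripper's body presses on something with over 40 N, if the wrist force passes 120 N, or if a joint passes its speed limit or range.

ROBOT

A 7-joint arm with a two-finger parallel gripper is mounted at the origin on the work surface. World frame = base frame: x ahead of the robot, y to its left, z up, the work surface at z = 0. Lengths are in mm, angles in rad, forces in N, time in s.
With the tool pointing down it reaches from about 350 to 900 mm from the base axis. Payload 19.9 kg.
Tool frame: the origin (TCP) lies on the centre line of the jaws, within the pads' length; the fingertips stand arm.tip_reach ahead of it and the grasp point (between the pads) lies 5 mm behind it (arm.tip_reach is the distance from the TCP to the fingertips, in mm); z points along the fingers, y is the direction in which the jaws open and shut (so a half turn about z gives the same grasp; the last joint's range is limited). The gripper opens to 94 mm and grips with 3 to 60 N. Pads are 16 mm wide; open, the fingers measure 119 mm over their backs; the gripper's body (75 mm by 177 mm) begins 78 mm behind the grasp point.
Start: joints at [1.212, 0.417, -0.01, 1.614, 0.005, 1.111, -0.053], TCP at [194.699, -593.879, 219.425] pointing down, gripper open.
Joint ranges: [-2.81, 2.81], [-0.39, 2.02], [-1.27, 1.25], [0.06, 2.57], [-1.19, 4.33], [0.19, 2], [-2.82, 2.82]. Speed limits (rad/s): [1.89, 1.89, 2.39, 2.39, 3.01, 3.01, 3.01].

INTERFACE

Orientations are given as a rotation vector (axis times angle).
In Python, from rig import arm gives the robot as it stands. Calls block until the motion is done:
- arm.move_to(position, orientation): joint-space move of the TCP to a pose.
- arm.servo_line(position, rotation=None, vel=150): straight line of the TCP; rotation=None keeps the orientation; vel is the mean speed in mm/s.
- arm.move_j(angles): joint-space move.
- arm.open_gripper() and arm.close(grip_force=None): open the fingers fully, or close them until they stop; grip_force is the grip in N (None keeps the last).
- arm.wait(seconds).
- arm.solve_ik(position, orientation): joint angles nearest the present ones, or None.
- arm.sense(): the state.
- arm.get_image(name): name is "scene" or "top" or "wrist"; returns the picture (480x640x3 uint8, red, green, blue); there is no depth.
- arm.get_calibration(name): a dict with "fx", "fy", "cx", "cy" (pixels), "R" (3x3) and "t" (3): a world point X has camera coordinates R X + t. Camera axes: x right, y down, z forward; pixel columns grow to the right and rows downward; lengths in mm; the calibration is good to about 2 mm. A picture is of the moment at which its call begins: read the wrist's pose just before it. get_calibration takes no time and is no camera call; for the wrist camera it gives the pose at the moment of the call.
A pose or a line that the arm cannot do raises arm.Unreachable and nothing moves.
- arm.finish_job(): hands the job in, once; it reports no verdict.
The state is a dict: "time": time; "joint_positions": joint angles; "dq": joint speeds; "tau": joint torques, N m; "position": TCP position; "tool_rot": TCP orientation; "force": force on the tool from outside, world axes, zero at the start; "ft_torque": the same for the moment, N m; "width": opening from 0.0 (shut) to 1.0 (fully open).
Only numpy, scipy, OpenCV 4.12 (cv2) and the standard library are available. Lean on these libraries where they do the work, as an engineer would, in place of code of your own. Each camera call takes 0.05 s, during which the arm holds its last target.

## Working session

There is one attempt and no reset: what is moved stays moved. The work goes in short steps, each a Python script; the robot and the scene stay as the last script left them, time stands still between calls to the robot, and variables do not carry over. Pictures are saved under pics/ and viewed, and the job is handed in when it is done.

```bash
ls; mkdir -p pics
python3 - <<'E'
from rig import arm
import cv2,numpy as np
for n in ["scene","top"]:
    im=arm.get_image(n); cv2.imwrite(f"pics/{n}0.png",im[:,:,::-1])
    c=arm.get_calibration(n); print(n,c)
s=arm.sense(); print(s["time"],s["position"],s["tool_rot"],s["force"],s["width"],arm.tip_reach)
E
```

```text
pics
scene {'fx': 566.3811596238273, 'fy': 566.3811596238273, 'cx': 330.58917097666637, 'cy': 234.8926291646046, 'R': array([[-0.33768885,  0.94125651, -0.00155705],
       [ 0.61852842,  0.22065814, -0.75414361],
       [-0.709499  , -0.25562897, -0.65670769]]), 't': array([ 230.2765183 , -307.39270338, 1406.70501429])}
top {'fx': 459.7011142573496, 'fy': 459.7011142573496, 'cx': 325.01711211436196, 'cy': 241.1804322176314, 'R': array([[-0.02555469, -0.9996643 ,  0.00427237],
       [-0.99647765,  0.0251313 , -0.0800045 ],
       [ 0.07987027, -0.00630181, -0.99678535]]), 't': array([ 12.82325332, 573.22959946, 783.74037629])}
0.1 [ 194.58330835 -593.6077637   218.92268634] [-3.10124090e+00 -4.95397163e-01  4.15050797e-04] [ 0.80963633  0.07054737 -0.3654863 ] 1.0016528208227449 14.0
```

View pics/scene0.png

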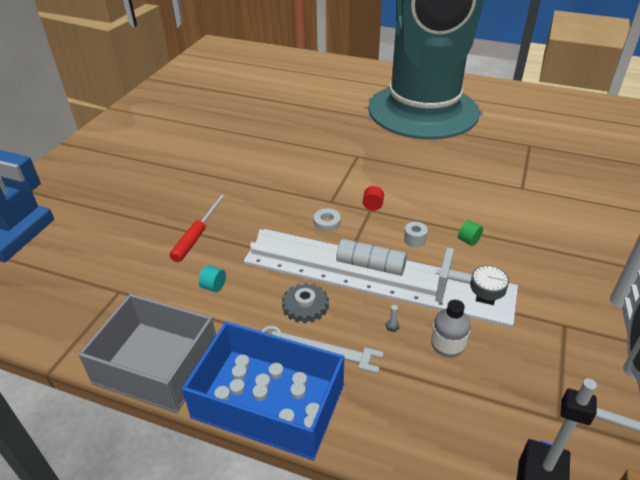

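View pics/top0.png

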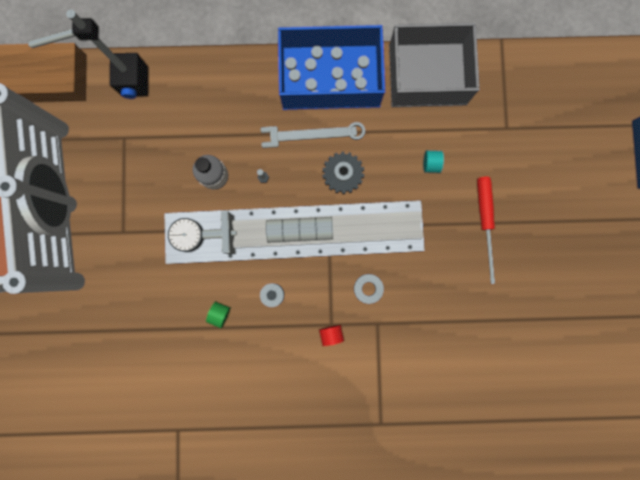

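The top view shows the row of four grey spacers in the trough at about (267–333, 229). The stop plate is at column 228 and the open end at about column 423. The turquoise (434,161), green (218,314) and red (331,335) cylinders and the spare (271,295) all lie outside the rail. I'll confirm this in an enlarged crop.

Run:
```python
import cv2
a=cv2.imread("pics/top0.png")[190:275,155:435]; cv2.imwrite("pics/ctop.png",cv2.resize(a,(784,238),interpolation=cv2.INTER_CUBIC))
a=cv2.imread("pics/scene0.png")[220:330,230:530]; cv2.imwrite("pics/csc.png",cv2.resize(a,(780,286),interpolation=cv2.INTER_CUBIC))
```

```text
(no output)
```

View pics/ctop.png

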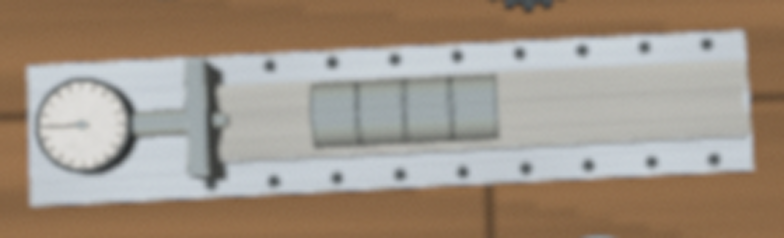

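View pics/csc.png

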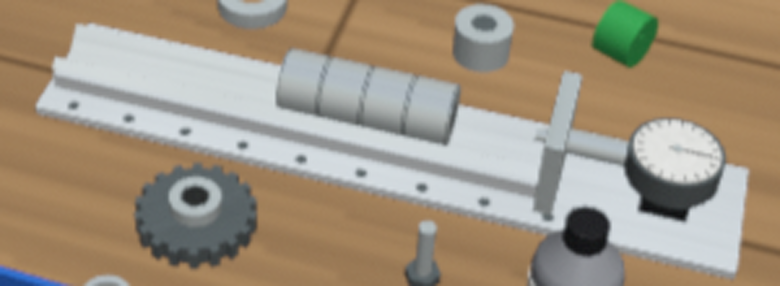

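```bash
cat > h.py <<'E'
import numpy as np,cv2
def ray(c,u,v,z):
    R=np.array(c["R"]);t=np.array(c["t"]);o=-R.T@t
    d=R.T@np.array([(u-c["cx"])/c["fx"],(v-c["cy"])/c["fy"],1.]); return o+d*(z-o[2])/d[2]
E
python3 - <<'E'
from rig import arm
from h import *
c=arm.get_calibration("top"); im=cv2.imread("pics/top0.png")
hsv=cv2.cvtColor(im,cv2.COLOR_BGR2HSV)
m=((hsv[...,1]<60)&(hsv[...,2]>90)).astype(np.uint8)
m=cv2.morphologyEx(m,cv2.MORPH_CLOSE,np.ones((7,7)))
cs,_=cv2.findContours(m,cv2.RETR_EXTERNAL,cv2.CHAIN_APPROX_NONE)
k=[q for q in cs if cv2.pointPolygonTest(q,(300.,229.),False)>0][0]
W=np.array([ray(c,u,v,8)[:2] for u,v in k[:,0,:].astype(float)])
r=cv2.minAreaRect(W.astype(np.float32)); print(r); b=cv2.boxPoints(r); print(b)
# long edges fit
for lo,hi,nm in((170,215,0),):pass
x=W
ax=np.array([0.,1.])
for _ in range(3):
    n=np.array([-ax[1],ax[0]]); cen=np.array(r[0]); q=(W-cen)@n; s=(W-cen)@ax
    res=[]
    for sg in(-1,1):
        sel=(np.abs(sg*q-45)<5)&(np.abs(s)<190); L=cv2.fitLine(W[sel].astype(np.float32),cv2.DIST_HUBER,0,.01,.01).ravel()
        d=L[:2]*np.sign(L[1]); res.append((d,L[2:],sel.sum()))
    ax=res[0][0]+res[1][0]; ax/=np.linalg.norm(ax)
n=np.array([-ax[1],ax[0]])
for d,p,k2 in res: print(d,p,k2)
offs=[(p@n) for d,p,_ in res]; print("width",offs[1]-offs[0], "yaw",np.arctan2(ax[1],ax[0])); off=np.mean(offs)
s=W@ax; print("s range",s.min(),s.max())
P=lambda s:s*ax+off*n
def S(u,v,z): w=ray(c,u,v,z)[:2]; return w@ax,w@n-off
cr=lambda a,b:(155+a/2.8-.3,190+b/2.8-.3)
for nm,p,z in [("rear top",(497,108),60),("rear up side",(496,76),45),("front top",(312,114),60),("stopfacetop",(207,120),66),("stop back top",(187,120),66),("trough open end",(748,100),30)]:
    print(nm,S(*cr(*p),z))
so=S(*cr(207,120),66)[0]
sr=S(*cr(497,108),60)[0]
print("rear pt",P(sr),"stop",P(so),"railorigin",P(s.max()), "rear x in rail",sr-so+160)
sc=arm.get_calibration("scene")
def proj(X,c): 
    q=c["R"]@X+c["t"]; return q[:2]/q[2]*c["fx"]+[c["cx"],c["cy"]]
for s_,z in((sr,60.3),(so,66)): print("scene px",proj(np.array([*P(s_),z]),sc), (proj(np.array([*P(s_),z]),sc)-[230,220])*2.6)
np.savez("rail.npz",ax=ax,n=n,off=off,sr=sr,so=so)
E
```

```text
((592.9195556640625, 53.3436279296875), (93.14663696289062, 463.96484375), 1.4507914781570435)
[[ 540.48773  284.07254]
 [ 552.23456 -179.74359]
 [ 645.3514  -177.38528]
 [ 633.60455  286.43085]]
[-0.0255908  0.9996725] [638.5558    54.794827] 212
[-0.02483168  0.99969167] [547.5218    52.300964] 213
width 91.06793 yaw 1.5960103
s range -193.60354383224336 270.3618749553273
rear top (np.float64(-29.01638470373735), np.float64(2.9255187768576434))
rear up side (np.float64(-29.811189354724167), np.float64(-18.386739816272325))
front top (np.float64(81.78508289434558), np.float64(0.9626514575677447))
stopfacetop (np.float64(143.42226560463655), np.float64(2.0657966285998555))
stop back top (np.float64(155.26609613201646), np.float64(1.4689799420684722))
trough open end (np.float64(-186.3507791301415), np.float64(2.563976121255223))
rear pt [594.7429527  -14.02663239] stop [590.39555999 158.35720458] railorigin [587.19525466 285.25646343] rear x in rail -12.438650308373894
scene px [340.22579113 241.99850741] [286.58705693  57.19611925]
scene px [443.27595793 261.80401618] [554.51749062 108.69044206]
```

```bash
cat >> h.py <<'E'
from scipy.spatial.transform import Rotation as Ro
d=np.load("rail.npz"); ax,n,off,sr,so=d["ax"],d["n"],float(d["off"]),float(d["sr"]),float(d["so"])
def P(s,z): return np.array([*(s*ax+off*n),z])
def ori(sgn,tilt=0.05):
    x=sgn*np.array([*ax,0]); z=np.array([0,0,-1.]); y=np.cross(z,x)
    R=np.column_stack([x,y,z]); r=np.array([*n,0.])
    # tips (pointing -z) lead towards +ax
    zt=np.array([0,0,-1.])
    for s in(1,-1):
        Q=Ro.from_rotvec(r*tilt*s)
        if Q.apply(zt)[:2]@ax>0: return (Q*Ro.from_matrix(R)).as_rotvec()
E
python3 - <<'E'
from rig import arm
from h import *
s=arm.sense()
best=None
for g in(1,-1):
    q=arm.solve_ik(P(sr-45,150),ori(g)); q2=arm.solve_ik(P(so-100,50),ori(g)); print(g,q,q2,Ro.from_rotvec(ori(g)).as_matrix().round(2).tolist())
    if q is not None and q2 is not None:
        k=np.abs(np.array(q)-s["joint_positions"]).max()
        if best is None or k<best[0]: best=(k,g)
print(best); g=best[1]
open("g","w").write(str(g))
arm.close(5)
arm.move_to(P(sr-45,150),ori(g))
s=arm.sense(); print(s["time"],s["position"],s["width"],s["force"])
arm.servo_line(P(sr-45,60),vel=80)
for nm in["top","scene","wrist"]: cv2.imwrite(f"pics/{nm}1.png",arm.get_image(nm)[:,:,::-1])
s=arm.sense(); print(s["time"],s["position"],P(sr-45,60),s["force"])
a=cv2.imread("pics/scene1.png")[170:320,230:530]; cv2.imwrite("pics/csc1.png",cv2.resize(a,(780,390)))
a=cv2.imread("pics/top1.png")[180:285,155:435]; cv2.imwrite("pics/ctop1.png",cv2.resize(a,(784,294)))
E
```

```text
1 [ 0.55657067  0.52734067 -0.64409335  1.72354542  0.30596611  1.00430266
 -0.16184546] [ 0.34435056  0.65960803 -0.62488428  1.79645049  0.43830669  0.82554028
 -0.45365762] [[-0.03, 1.0, -0.0], [1.0, 0.03, 0.05], [0.05, 0.0, -1.0]]
-1 [-0.66991295  0.70902181  1.0821501   1.76530161 -0.74081063  1.13940604
 -2.44962397] [-0.85851341  0.89492254  1.07824669  1.8374656  -0.98202815  1.05357758
 -2.47431854] [[0.03, -1.0, -0.0], [-1.0, -0.03, 0.05], [-0.05, -0.0, -1.0]]
(np.float64(0.6559311081576867), 1)
3.9083 [595.8117461  -60.21248929 149.96821448] 0.007461501560211493 [-0.65631479 -0.61459748  0.61717514]
5.3333 [596.07448927 -59.0731796   60.39237545] [595.87744141 -59.0123291   60.        ] [-0.05119466 -0.75685697 -0.01060801]
```

View pics/csc1.png

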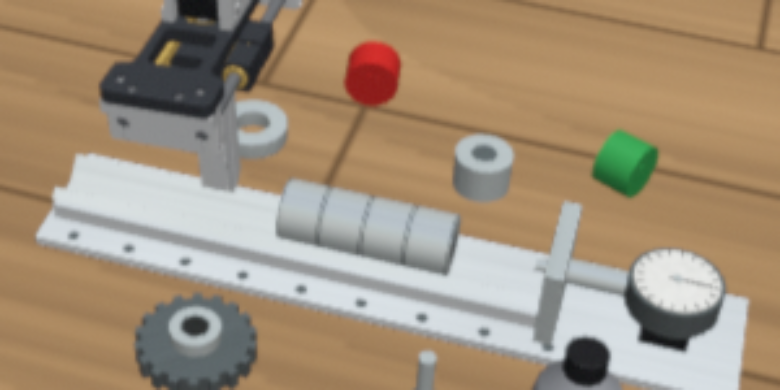

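View pics/wrist1.png

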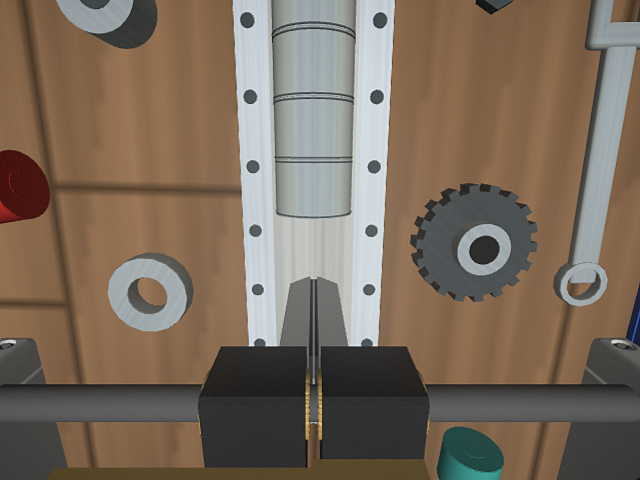

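View pics/ctop1.png

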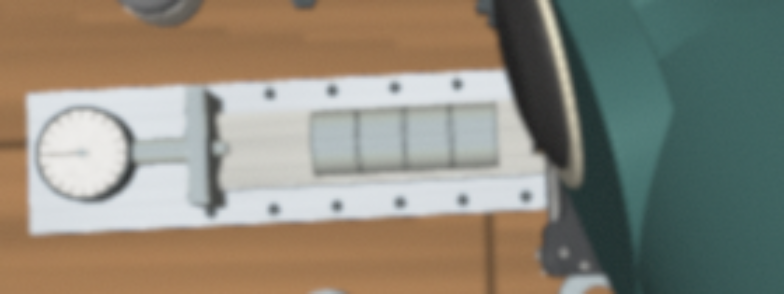

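The wrist view shows the closed fingertips at (315,278) on the trough's centre line, with the row's rear edge at row 215 ahead of them. The tips taper, so they could enter the bore. I'll push with the tool vertical and the tips low (z≈28 mm), so that they lie flat across the whole rear face.

Run:
```python
from rig import arm
from h import *
o=ori(1,1e-4); Z=42
arm.servo_line(P(sr-40,Z),o,vel=60)
s=arm.sense(); f0=np.array(s["force"]); print("t",s["time"],s["position"],f0.round(2))
A=np.array([*ax,0])
def st(): 
    s=arm.sense(); return s["time"],float(np.array(s["position"])@A),float((np.array(s["force"])-f0)@A),float((np.array(s["force"])-f0)[2])
arm.servo_line(P(sr-16,Z),vel=40); print(np.round(st(),2))
t=sr-16
while t<sr+10:
    t+=4; arm.servo_line(P(t,Z),vel=25); r=st(); print(round(t-sr,1),np.round(r,2))
    if r[2]<-15: break
np.save("f0.npy",f0)
for nm in["scene","wrist"]: cv2.imwrite(f"pics/{nm}2.png",arm.get_image(nm)[:,:,::-1])
a=cv2.imread("pics/scene2.png")[170:320,230:530]; cv2.imwrite("pics/csc2.png",cv2.resize(a,(780,390)))
```

```text
t 5.7917 [595.8147939  -53.74367009  42.11944423] [-0.25 -1.86 -0.02]
[  6.54 -45.16   1.23   0.07]
-12.0 [ 6.850e+00 -4.085e+01  1.540e+00  2.000e-02]
-8.0 [ 7.16e+00 -3.68e+01  1.35e+00 -3.00e-02]
-4.0 [  7.47 -32.72   1.19  -0.67]
0.0 [  7.78 -28.67   1.22   0.21]
4.0 [  8.08 -24.71   1.51   0.12]
8.0 [  8.39 -20.65   1.75   0.11]
12.0 [  8.7  -16.68   1.49   0.73]
```

View pics/csc2.png

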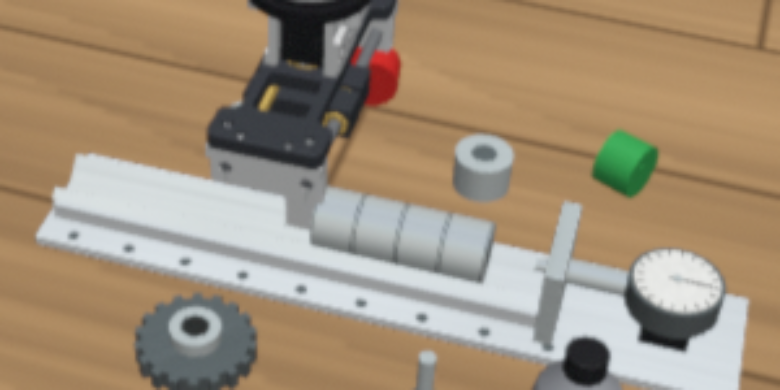

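View pics/wrist2.png

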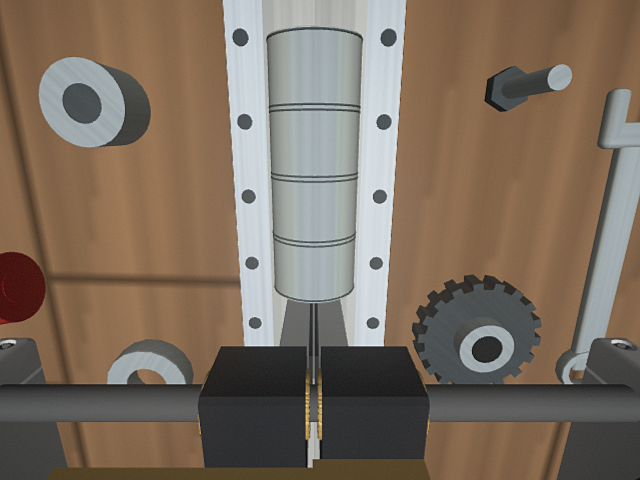

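The scene and wrist views show the row closed and straight, moved about 20 mm with the fingers behind spacer4. I'll push on and stop on force.

Run:
```python
from rig import arm
from h import *
f0=np.load("f0.npy"); Z=42
A=np.array([*ax,0])
def st(): 
    s=arm.sense(); f=np.array(s["force"])-f0; return s["time"],float(np.array(s["position"])@A)-sr,float(f@A),float(f[2])
arm.servo_line(P(sr+38,Z),vel=25); print(np.round(st(),2))
t=sr+38
while t<sr+62:
    t+=1; arm.servo_line(P(t,Z),vel=15); r=st(); print(round(t-sr,1),np.round(r,2))
    if r[2]<-9 or r[0]>22: break
cv2.imwrite("pics/wrist3.png",arm.get_image("wrist")[:,:,::-1])
cv2.imwrite("pics/scene3.png",arm.get_image("scene")[:,:,::-1])
a=cv2.imread("pics/scene3.png")[170:320,230:530]; cv2.imwrite("pics/csc3.png",cv2.resize(a,(780,390)))
open("t","w").write(str(t))
```

```text
[9.990e+00 3.803e+01 1.560e+00 1.000e-02]
39.0 [10.24 38.94  1.64 -0.06]
40.0 [10.49 40.02  0.94  0.29]
41.0 [10.74 41.1   1.14 -0.67]
42.0 [10.99 42.14  0.16  0.27]
43.0 [11.24 42.89 -1.39  0.45]
44.0 [11.49 43.61 -2.93  1.31]
45.0 [11.74 44.57 -2.23 -0.25]
46.0 [11.99 45.51 -3.95  1.  ]
47.0 [12.24 46.37 -4.02  0.85]
48.0 [12.49 47.25 -5.42  1.29]
49.0 [12.74 48.13 -4.85  2.01]
50.0 [12.99 48.97 -6.52  1.32]
51.0 [13.24 49.84 -7.27  1.64]
52.0 [13.49 50.66 -7.35  2.2 ]
53.0 [ 13.74  50.78 -12.11   3.73]
```

View pics/csc3.png

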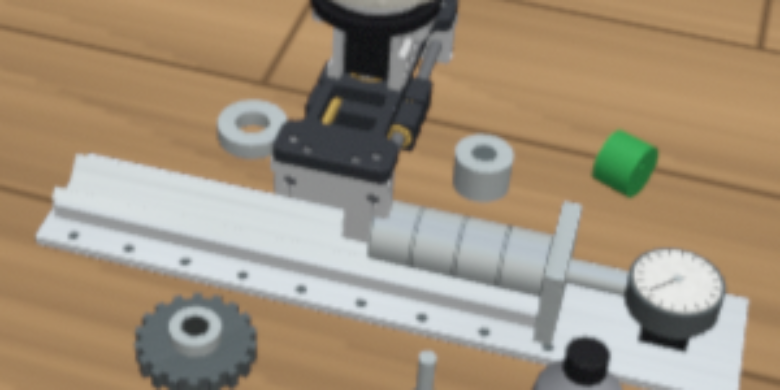

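View pics/wrist3.png

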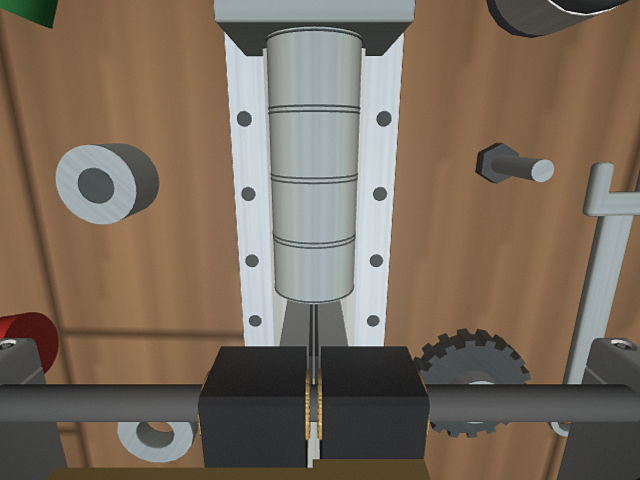

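The plunger engaged at 42.5 mm. At 50.7 mm the force jumped and the motion stopped, which is 8 mm of plunger travel. The row is against the stop plate in the view, and the gauge needle has turned. I'll add a little more press for margin, check that it holds, then hand in.

Run:
```python
from rig import arm
from h import *
f0=np.load("f0.npy"); Z=42
A=np.array([*ax,0]); t=float(open("t").read())
def st(): 
    s=arm.sense(); f=np.array(s["force"])-f0; return s["time"],float(np.array(s["position"])@A)-sr,float(f@A),float(f[2])
for k in range(4):
    t+=.5; arm.servo_line(P(t,Z),vel=5); r=st(); print(round(t-sr,1),np.round(r,2))
    if r[2]<-18: break
for k in range(3): arm.wait(.4); print(np.round(st(),2))
cv2.imwrite("pics/scene4.png",arm.get_image("scene")[:,:,::-1])
cv2.imwrite("pics/wrist4.png",arm.get_image("wrist")[:,:,::-1])
a=cv2.imread("pics/scene4.png")[220:330,330:530]; cv2.imwrite("pics/csc4.png",cv2.resize(a,(780,429),interpolation=cv2.INTER_CUBIC))
```

```text
53.5 [ 14.09  50.8  -14.16   4.37]
54.0 [ 14.34  50.81 -16.51   5.23]
54.5 [ 14.59  50.84 -18.07   5.58]
[ 14.99  50.82 -18.26   5.8 ]
[ 15.39  50.81 -19.06   5.76]
[ 15.79  50.81 -18.98   4.71]
```

View pics/csc4.png

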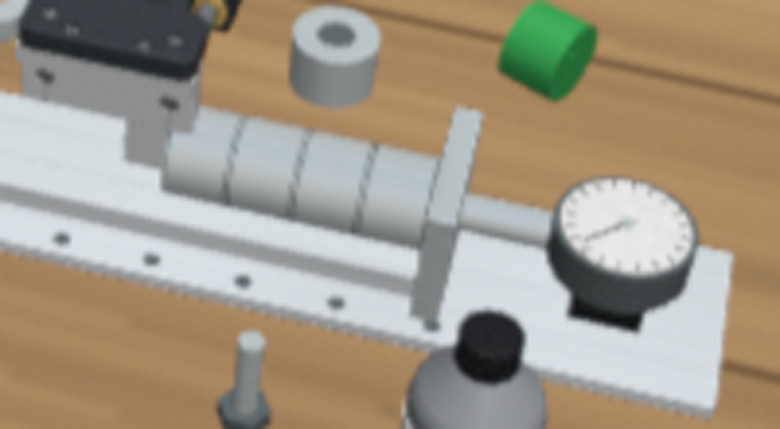

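The four spacers lie straight and closed, with the front one flush against the plate. The fingers are behind the rear one, and the force holds steady at about 19 N.

```bash
python3 -c "
from rig import arm
print(arm.finish_job())"
```

```text
the job is handed in; nothing more can be done
None
```

I pushed the row of four spacers to the end stop from behind spacer4 with closed, vertical fingertips, and handed the job in while still holding it there. `finish_job` gives no verdict, so the points below are my own checks.

- **Plunger:** the force began to rise at about 42.5 mm of travel and hit a hard stop at 50.8 mm. That is about 8 mm of plunger stroke, so it should be flush.
- **Hold:** over the last 1.2 s the position did not change and the push stayed at about 19 N. There was also an upward reaction of about 5 N on the tool, which I put down to friction at the fingertips.
- **Row:** the last scene picture shows the four spacers closed and straight, with the front one against the plate. The bolt, oil bottle and spare look undisturbed in the last pictures.
- **Time:** the clock stood at about 15.9 s of the 32 s allowed.

No check failed or disagreed. I did not measure the final spacer positions from the images, and the plunger reading is inferred from force and travel.

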